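# Slide the drip tray back under the coffee machine's head

## Task

The rinsed drip tray with its capsule bin is on the draining board: put it back into the capsule coffee machine. Stand it on the counter in front of the machine and slide it, bin end first and flat, under the brew head without bumping the underside, until it is fully home and both side catches have snapped into its notches. Push gently, do not ram the back of the bay, do not knock the machine with the gripper, and leave everything else where it is.

Things in the scene. Friction and masses are not known exactly. Their poses are not given: they have to be found in the camera images.
- tray: Black drip tray with capsule bin, one rigid piece, about 0.35 kg. Origin: on its underside, below the bin's centre; +x points to the bin end, which goes in first; z up. Rear edge at x +37 mm (corners bevelled 18 mm long, 5 mm a side), front wall at -133 mm, pull grip beyond. 90 mm wide, 25 mm high, grate 28, front wall 31. A notch 15 mm long, 6 mm deep in each long side at x -23 mm, for the catches.
- tray_bin (a point): Centre of the bin's open top, 70 mm above the tray's underside, right above its origin. The bin is 66 mm long (x) and 62 mm wide (y), walls 3 mm, outer sides free from 26 mm above the underside up: it can be gripped across its 62 mm width from above, near the tray's balance point.
- tray_pull (a point): Middle of the pull grip's top: tray x -153 mm, 42 mm above the underside. The grip is an upright rib in front of the tray, 14 mm thick (y), 40 mm long (x from -133 to -173 mm), from 4 to 42 mm above the underside, open on both sides: pinch it from above and push with it, or push on its front end.
- machine: White capsule coffee machine, fixed, on the bare counter. Origin: on the counter, mid-lane, at the nominal back of the tray bay; +x to the machine's rear, so the tray goes in along +x, both x axes alike, resting on the counter. 126 mm wide; two foot runners 30 mm high leave a lane 94 mm wide from x -150 mm in, flared from -167. Column (216 mm high) and tank stand from x +24 to +173 mm.
- bay_mouth (a point): Middle of the lane's mouth on the counter: machine x -167 mm. Between it and the head the lane is open from above.
- bay_back (a point): Nominal place of the bay's back wall (two hard bumpers): the machine's origin. Wall and catches (60 mm in front of it) are one insert that is set anywhere up to 20 mm further in or out, differently each time and hidden under the head: home must be felt. Nominally home, the tray's origin is at machine x -37 mm, so truly between -57 and -17 mm.
- head: Brew head, rigid with the machine, same origin and axes. Its low underside is 76 mm above the counter from x -88 mm back to the column, 6 mm above the bin's rim; in front a nose 104 mm wide (underside 125 mm, spout down to 107 mm) reaches out to x -116 mm; top 245 mm. A hand above the tray must stay in front of the nose.
- catch_left (a joint): Left catch, a sprung steel nose in the runner, 14 mm above the counter. 0 = sprung fully out (no tray, or in the notch); about 0.0035 m = pressed in by the tray's side. The two meet the tray 60 mm before home: the bevels take some 5 to 15 N of push, then sliding 3 to 10 N; the force drops as they snap into the notches, just where the tray meets the bumpers. Over 35 N on the machine is ramming.
- catch_right (a joint): Right catch, likewise.
- drainer: Steel draining board, fixed, 360 x 280 mm, its surface 12 mm above the counter with a rim 8 mm wide and 17 mm high round it. Origin at the centre of its underside.
- mug: Bystander, not to be moved: white mug with side handle, 76 mm wide and 80 mm high, stands at the far left corner of the draining board. Origin: centre of its underside.
- sugar_jar: Bystander, not to be moved: glass jar with wooden lid, 76 mm wide, 110 mm high. Origin: centre of its underside.
- milk: Bystander, not to be moved: white plastic bottle, 72 mm wide, 190 mm high. Origin: centre of its underside.
- espresso_cup: Bystander, not to be moved: small white cup, 62 mm wide, 58 mm high. Origin: centre of its underside.
- canister: Bystander, not to be moved: plain steel canister, 96 mm wide, 150 mm high. Origin: centre of its underside.
- teaspoon: Bystander, not to be moved: steel spoon, 140 mm long, lying between robot and machine. Origin: mid-length on its underside.
- saucer: Bystander, not to be moved: white plate, 120 mm wide, 16 mm high, near the robot. Origin: centre of its underside.

How it is judged (in metres and radians):
At the end, for the whole second after the job is handed in: The tray lies flat in the bay, bin end in: its origin 14 to 60 mm in front of the machine's origin, centred within 3 mm, straight within 0.04 rad, both catches sprung out into its notches (joints under 1 mm), at rest and released (x of tray in the frame of machine between -0.06 and -0.014 m and y of tray in the frame of machine between -0.003 and 0.003 m and height (world z) of tray below 0.003 m and angle between tray's own z axis and vertical below 0.04 rad and angle between the x axis of tray and the x axis of machine, either way round below 0.04 rad and value of joint each of catch_left, catch_right below 0.001 m and linear speed of tray below 0.01 m/s and angular speed of tray below 0.1 rad/s); the robot touches nothing.
It fails at once if the tray rammed against the machine (more than 35 N) (contact force between tray and machine above 35 N).
It fails at once if the tray bumps the underside or front of the brew head (more than 3 N) (contact force between tray and head above 3 N).
It fails at once if the gripper or arm knocks the machine (more than 8 N) (contact force between any of the arm, the fingers and machine above 8 N).
It fails at once if any other loose thing is moved more than 15 mm (distance of any of mug, sugar_jar, milk, espresso_cup, canister, teaspoon, saucer from where it was at the start of the episode above 0.015 m).
It also fails if it takes over 70 s, if anything falls off the work surface, if the arm or the gripper's body presses on something with over 40 N, if the wrist force passes 120 N, or if a joint passes its speed limit or range.

## Robot

A 7-joint arm with a two-finger parallel gripper is mounted at the origin on the work surface. World frame = base frame: x ahead of the robot, y to its left, z up, the work surface at z = 0. Lengths are in mm, angles in degrees, forces in N, time in s.
With the tool pointing down it reaches from about 425 to 825 mm from the base axis. Payload 3.6 kg.
Tool frame: the origin (TCP) lies on the centre line of the jaws, within the pads' length; the fingertips stand 17 mm ahead of it and the grasp point (between the pads) lies 2 mm behind it (bot.finger_overhang is the distance from the TCP to the fingertips, in mm); z points along the fingers, y is the line along which they close (so a half turn about z gives the same grasp; the last joint's range is limited). The gripper opens to 85 mm and grips with 20 to 120 N. Pads are 22 mm wide; open, the fingers measure 114 mm over their backs; the gripper's body (76 mm by 85 mm) begins 54 mm behind the grasp point. The pads swing forward as they close: fully open they stand 13 mm farther back than shut.
Start: joints at [-78.696, 35.231, -0.722, 81.555, 0.464, 63.22, -2.315], TCP at [144.228, 633.768, 248.297] pointing down, gripper open.
Joint ranges: [-178.69, 178.69], [-17.37, 117.87], [-77.05, 75.6], [15.02, 138.74], [-78.02, 258.01], [0.78, 113.62], [-162.83, 162.83]. Speed limits (degrees/s): [159.86, 159.86, 180, 180, 180, 180, 180].

## Interface

Orientations are given as a 3x3 rotation matrix whose columns are the frame's x, y, z axes.
In Python, from bench import bot, monitor, viewer, finish_job, finder gives the robot as it stands. Calls block until the motion is done:
- bot.move_ptp(position, orientation): joint-space move of the TCP to a pose.
- bot.line_to(position, ori=None, max_speed=150, force_limit=None): straight line of the TCP; ori=None keeps the orientation; max_speed is the mean speed in mm/s. With force_limit (N) it stops when the force on the tool has changed by that much, and returns True; else False.
- bot.set_joints(angles): joint-space move.
- bot.let_go() and bot.grab(grasp_force=None): open the fingers fully, or close them until they stop; grasp_force is the grip in N (None keeps the last).
- bot.dwell(seconds).
- bot.ik(position, orientation): joint angles nearest the present ones, or None.
- monitor.sense(): the state.
- viewer.snapshot(name): name is "side" or "top" or "wrist"; returns the picture (480x640x3 uint8, red, green, blue); there is no depth.
- viewer.get_calibration(name): a dict with "fx", "fy", "cx", "cy" (pixels), "position" and "attitude" of the camera in the world. Camera axes: x right, y up, looking along -z (the intrinsics and any distortion apply to the point x, -y, -z); pixel columns grow to the right and rows downward; lengths in mm; the calibration is good to about 2 mm. A picture is of the moment at which its call begins: read the wrist's pose just before it. get_calibration takes no time and is no camera call; for the wrist camera it gives the pose at the moment of the call.
A pose or a line that the arm cannot do raises bot.MotionError and nothing moves.
- finish_job(): hands the job in; it is judged then, once.
Trained networks look in the newest picture that a camera, given by its name, has taken for a name from the list of things; names that differ only in an ending like _2 or _b are one class to them, and where a whole thing is asked for, a point or a joint stands for the part that bears it (a point fixed in the world has none). Each returns a list of dicts, best first, with "confidence" (0 to 1); they miss things now and then, are a little off and sometimes report something else, mostly with a low value. They report only what shows in the picture. A call takes as long as a camera call.
- finder.search_frame(camera, thing): "location" ([column, row] in pixels, amid what is visible of it).
- finder.masks_of(camera, thing): "mask" (480x640 bool, what is visible of it) and "location" ([column, row] in pixels, amid what is visible of it).
The state is a dict: "clock": time; "joint_pos": joint angles; "joint_vel": joint speeds; "joint_efforts": joint torques, N m; "ee_pos": TCP position; "orientation": TCP orientation; "contact_force": force on the tool from outside, world axes, zero at the start; "torque": the same for the moment, N m; "finger_gap": finger opening in mm; "gripper_force": force on a finger pad.
Only numpy, scipy, OpenCV 4.12 (cv2) and the standard library are available. Lean on these libraries where they do the work, as an engineer would, in place of code of your own. Each camera call takes 0.05 s, during which the arm holds its last target. There are 200 camera calls.

## Working session

There is one attempt and no reset: what is moved stays moved. The work goes in short steps, each a Python script; the robot and the scene stay as the last script left them, time stands still between calls to the robot, and variables do not carry over. Pictures are saved under pics/ and viewed, at most 10 in all, crops included, and the job is handed in when it is done.

```bash
ls; mkdir -p pics
cat > h.py <<'E'
import numpy as np, cv2
from bench import bot, monitor, viewer, finish_job, finder
def ray(cal,uv):
    d=np.array([(uv[0]-cal["cx"])/cal["fx"],-(uv[1]-cal["cy"])/cal["fy"],-1.])
    return np.array(cal["position"]),np.array(cal["attitude"])@d
def at(cal,uv,z):
    p,d=ray(cal,uv); return p+d*(z-p[2])/d[2]
def proj(cal,P):
    q=np.array(cal["attitude"]).T@(np.array(P)-cal["position"])
    return np.array([cal["cx"]+cal["fx"]*q[0]/-q[2],cal["cy"]-cal["fy"]*q[1]/-q[2]])
def save(n,im): cv2.imwrite(f"pics/{n}.png",im[:,:,::-1])
def down(yaw):  # tool y axis at yaw deg+90, z down
    c,s=np.cos(np.radians(yaw)),np.sin(np.radians(yaw))
    return np.array([[c,s,0],[s,-c,0],[0,0,-1.]])
E
python3 - <<'E'
from h import *
for c in("top","side"):
    im=viewer.snapshot(c); save(c+"0",im); cal=viewer.get_calibration(c)
    print(c,{k:np.round(v,3).tolist() for k,v in cal.items() if not isinstance(v,str)})
    for t in "tray tray_bin tray_pull machine head bay_mouth drainer mug sugar_jar milk espresso_cup canister teaspoon saucer".split():
        r=finder.search_frame(c,t)
        if r: print(t,[(np.round(x["location"]).tolist(),round(x["confidence"],2)) for x in r[:2]],np.round(at(cal,r[0]["location"],0)).tolist())
print(monitor.sense()["clock"])
E
```

```text
pics
top {'fx': 529.578, 'fy': 529.578, 'cx': 316.052, 'cy': 236.893, 'position': [363.007, 65.078, 1263.114], 'attitude': [[0.015, 0.987, -0.163], [-1.0, 0.018, 0.017], [0.02, 0.162, 0.987]]}
tray [([209.0, 263.0], 0.62)] [504.0, 297.0, 0.0]
tray_bin [([211.0, 267.0], 0.83)] [494.0, 293.0, 0.0]
tray_pull [([213.0, 265.0], 0.66), ([471.0, 218.0], 0.49)] [498.0, 288.0, 0.0]
machine [([488.0, 218.0], 0.78)] [625.0, -376.0, 0.0]
head [([342.0, 146.0], 0.72), ([471.0, 219.0], 0.65)] [801.0, -18.0, 0.0]
bay_mouth [([487.0, 220.0], 0.68)] [622.0, -373.0, 0.0]
drainer [([343.0, 146.0], 0.56)] [800.0, -21.0, 0.0]
mug [([161.0, 208.0], 0.93)] [635.0, 420.0, -0.0]
sugar_jar [([340.0, 146.0], 0.83), ([383.0, 345.0], 0.15)] [800.0, -14.0, 0.0]
milk [([263.0, 135.0], 0.81), ([299.0, 159.0], 0.5)] [826.0, 179.0, 0.0]
espresso_cup [([301.0, 157.0], 0.67)] [771.0, 84.0, 0.0]
canister [([387.0, 132.0], 0.72), ([264.0, 134.0], 0.65)] [840.0, -131.0, 0.0]
teaspoon [([383.0, 345.0], 0.72), ([488.0, 217.0], 0.21)] [318.0, -117.0, 0.0]
saucer [([462.0, 349.0], 0.57)] [311.0, -303.0, 0.0]
side {'fx': 456.2
[... 393 characters left out ...]
, 305.0, 0.0]
machine [([435.0, 373.0], 0.93)] [620.0, -338.0, 0.0]
head [([421.0, 348.0], 0.59), ([284.0, 191.0], 0.54)] [620.0, -269.0, 0.0]
bay_mouth [([435.0, 370.0], 0.66)] [622.0, -334.0, 0.0]
drainer [([274.0, 174.0], 0.8), ([281.0, 191.0], 0.22)] [501.0, 362.0, 0.0]
mug [([305.0, 135.0], 0.95)] [642.0, 441.0, 0.0]
sugar_jar [([426.0, 232.0], 0.8)] [801.0, -1.0, 0.0]
milk [([396.0, 164.0], 0.82)] [836.0, 225.0, -0.0]
espresso_cup [([398.0, 206.0], 0.59), ([396.0, 167.0], 0.58)] [772.0, 105.0, 0.0]
canister [([434.0, 374.0], 0.65), ([457.0, 257.0], 0.63)] [616.0, -339.0, 0.0]
teaspoon [([289.0, 346.0], 0.64)] [322.0, -106.0, 0.0]
saucer [([319.0, 419.0], 0.78)] [308.0, -299.0, 0.0]
1.5
```

View pics/top0.png

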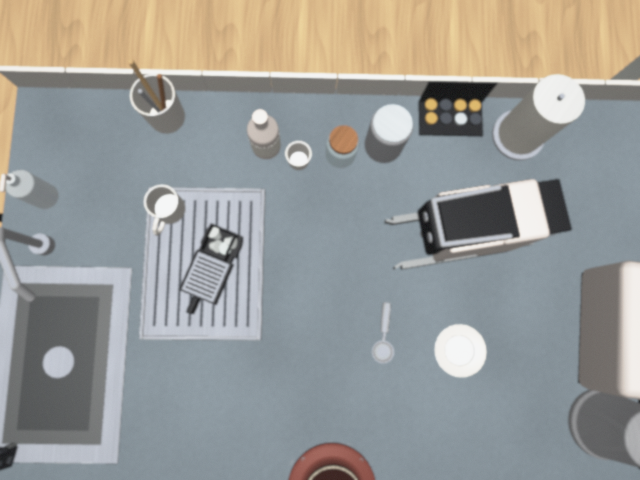

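View pics/side0.png

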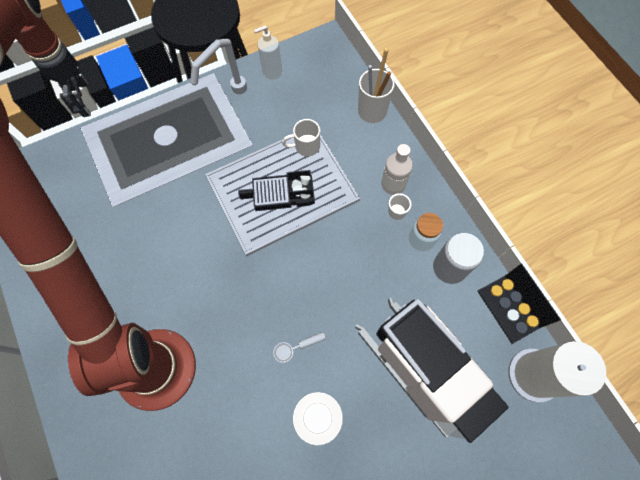

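Top view: the tray's bin is at about (222,242) and its pull at (193,305) on the board. The machine's mouth faces left, with runner tips at (390,219) and (400,266). Next I'll look at both up close with the wrist camera.

Run:
```python
from h import *
T=viewer.get_calibration("top");S=viewer.get_calibration("side")
print("bin",at(T,(222,242),82),at(S,(300,188),82),"pull",at(T,(193,305),54),at(S,(246,194),54))
print("tips",at(T,(390,219),30),at(T,(400,266),30),at(S,(393,301),30),at(S,(360,328),30))
s=monitor.sense(); W=viewer.get_calibration("wrist"); R=np.array(s["orientation"])
print(R.round(2).tolist(),(R.T@(np.array(W["position"])-s["ee_pos"])).round(1),(R.T@np.array(W["attitude"])).round(3).tolist(),W["fx"],W["cx"],W["cy"],[k for k in W])
b=at(T,(222,242),82); p=at(T,(193,305),54); a=np.degrees(np.arctan2(*(b-p)[1::-1])); print("yaw",a)
c=(b+p)/2
for yaw in(a,a+180):
    print(yaw,bot.ik([c[0],c[1],330],down(yaw)))
    print(bot.ik([640,-60,300],down(yaw)))
```

```text
bin [542.10521036 256.23471134  82.        ] [534.30438348 247.05418807  82.        ] pull [401.45273039 319.69374057  54.        ] [398.6989928  313.30169895  54.        ]
tips [ 612.49035042 -131.38916875   30.        ] [ 500.51243036 -154.04129603   30.        ] [ 611.59550666 -132.83432906   30.        ] [ 501.44085504 -154.15971954   30.        ]
[[-0.98, 0.22, -0.0], [0.22, 0.98, -0.0], [0.0, -0.0, -1.0]] [ 6.410e+01  1.000e-01 -1.258e+02] [[0.0, 0.966, 0.259], [1.0, -0.001, 0.002], [0.002, 0.259, -0.966]] 413.1167599014803 316.7333374767129 233.25468955293766 ['fx', 'fy', 'cx', 'cy', 'position', 'attitude']
yaw -24.28375578382639
-24.28375578382639 [ -71.19226563   34.10850357   65.10694681   91.69958951  -31.79310209
   74.90072054 -115.57202764]
[-27.4074832   45.02706437  64.95891641  79.47163921 -40.53251883
  80.48807865 -77.11344166]
155.7162442161736 [-38.86947938  22.47452827   7.73545649  90.76273779  -3.20483454
  66.97944671  35.25543857]
[ -9.39594967  33.67639821  22.98154525  78.85442225 -13.30951755
  70.12312666  80.35799548]
```

```bash
cat >> h.py <<'E'
import json
def shot(n):
    cal=viewer.get_calibration("wrist"); im=viewer.snapshot("wrist"); save(n,im)
    json.dump({k:np.array(v).tolist() for k,v in cal.items()},open(f"pics/{n}.json","w")); return cal,im
E
python3 - <<'E'
from h import *
bot.move_ptp([470,287,330],down(155.7))
shot("w_tray")
for t in("tray","tray_bin","tray_pull"): print(t,[(np.round(x["location"]),x["confidence"]) for x in finder.search_frame("wrist",t)[:2]])
bot.move_ptp([545,-100,330],down(101.5))
shot("w_mach")
print(monitor.sense()["clock"])
E
```

```text
tray [(array([323., 211.]), 0.66), (array([367., 163.]), 0.53)]
tray_bin [(array([324., 212.]), 0.81)]
tray_pull [(array([324., 215.]), 0.79)]
4.975
```

View pics/w_tray.png

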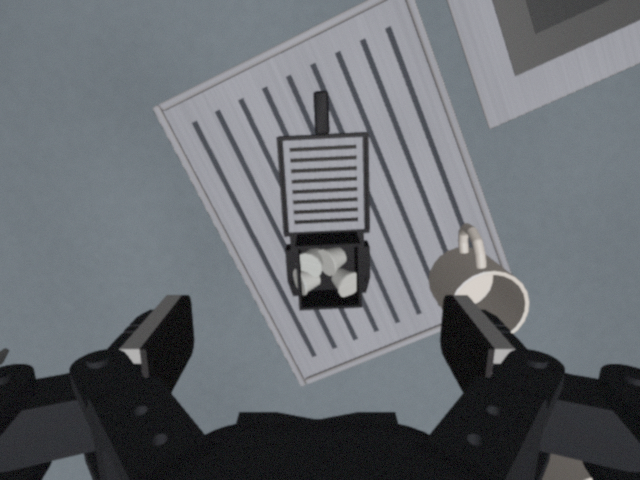

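View pics/w_mach.png

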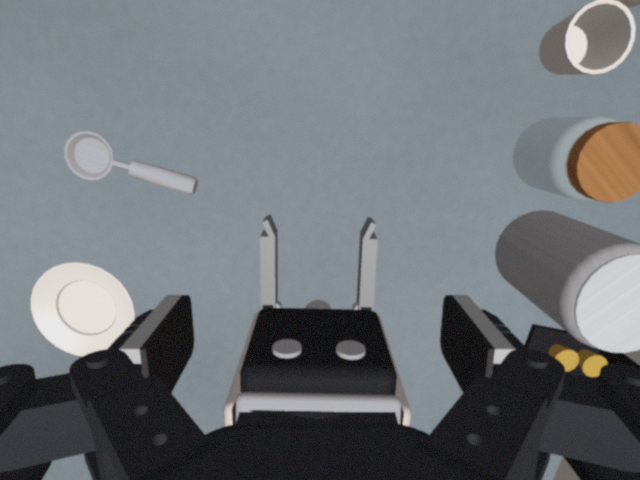

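Tray in wrist view: pull at (321,112), bin spans rows 234–308 and columns 299–362. Machine: runner tips at (267,220) and (371,222), nose front edge at row 310. I'll enlarge these.

Run:
```python
import cv2,numpy as np
a=cv2.imread("pics/w_tray.png")[85:325,265:385]; b=cv2.imread("pics/w_mach.png")[205:325,240:400]
a=cv2.resize(a,None,fx=2.5,fy=2.5,interpolation=2); a=cv2.convertScaleAbs(a,alpha=1.8,beta=20); b=cv2.resize(b,None,fx=3,fy=3,interpolation=2)
o=np.zeros((600,800,3),np.uint8); o[:600,:300]=a; o[:360,310:790]=b
cv2.imwrite("pics/crop1.png",o)
```

```text
(no output)
```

View pics/crop1.png

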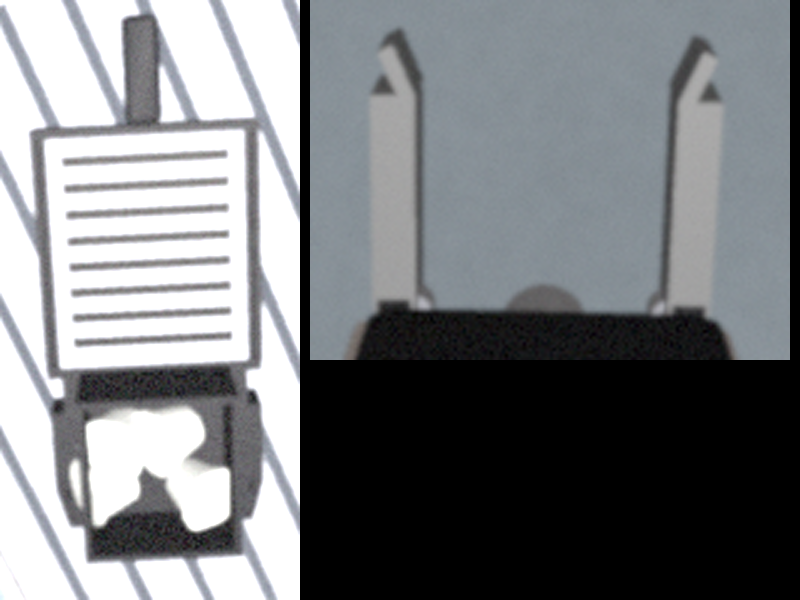

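```bash
cat > fit.py <<'E'
from h import *
from scipy.optimize import least_squares
T=json.load(open("pics/w_tray.json"));M=json.load(open("pics/w_mach.json"))
t=lambda x,y:np.array([x/2.5+265,y/2.5+85]); m=lambda x,y:np.array([(x-310)/3+240,y/3+205])
def fit(cal,L,x0,dz):
    # L: (local x or nan, y, z, pixel); residuals mm in local frame
    def res(q):
        c,s=np.cos(q[2]),np.sin(q[2]); r=[]
        for x,y,z,uv in L:
            d=at(cal,uv,z+dz)[:2]-q[:2]; l=[c*d[0]+s*d[1],-s*d[0]+c*d[1]]
            r+=[0 if np.isnan(x) else l[0]-x,l[1]-y]
        return r
    o=least_squares(res,x0,loss="soft_l1"); print(o.x[:2].round(1),np.degrees(o.x[2]).round(2),np.round(res(o.x),1)); return o.x
n=np.nan
qt=fit(T,[(-173,0,42,t(141,18)),(-133,-45,31,t(33,132)),(-133,45,31,t(256,121)),(33,-31,70,t(87,560)),(33,31,70,t(242,552))],[540,250,np.radians(-24)],12)
qm=fit(M,[(-150,-47,30,m(413,97)),(-150,47,30,m(672,101)),(-150,-63,30,m(370,95)),(-150,63,30,m(721,101)),
 (n,-63,30,m(373,295)),(n,63,30,m(713,295)),(n,-47,30,m(415,295)),(n,47,30,m(668,295))],[540,-300,np.radians(-78)],0)
E
python3 fit.py
```

```text
[547.2 267. ] -21.39 [ 1.3  0.1  0.6  1.3  0.5 -1.9 -1.7  0.5 -2.2 -0.5]
[ 587.6 -297.7] -1879.05 [ 0.1 -0.   0.3 -1.6 -0.4  0.7  0.  -0.1  0.   0.1  0.   0.8  0.  -0.2
  0.  -0. ]
```

```bash
cat >> h.py <<'E'
MO=np.array([587.6,-297.7]); MY=-79.05
def mach(x,y=0,z=0):
    a=np.radians(MY); return [MO[0]+np.cos(a)*x-np.sin(a)*y,MO[1]+np.sin(a)*x+np.cos(a)*y,z]
def st():
    s=monitor.sense(); d=np.array(s["ee_pos"][:2])-MO; a=np.radians(MY)
    print("t %.2f"%s["clock"],"mach",np.round([np.cos(a)*d[0]+np.sin(a)*d[1],-np.sin(a)*d[0]+np.cos(a)*d[1]],1),"z %.1f"%s["ee_pos"][2],"F",np.round(s["contact_force"],1),"gap %.1f gf %.1f"%(s["finger_gap"],s["gripper_force"]))
E
python3 - <<'E'
from h import *
R=down(180-21.4)
bot.move_ptp([547,267,190],R)
bot.line_to([547,267,66],max_speed=120,force_limit=8); st()
bot.grab(40); st()
bot.line_to([547,267,200]); st()
bot.move_ptp(mach(-240,0,200),down(180+MY)); st()
bot.line_to(mach(-240,0,75)); 
shot("carry"); st()
E
```

```text
t 7.62 mach [-562.2   68.1] z 66.8 F [0.1 0.8 0.5] gap 85.1 gf 0.0
t 7.96 mach [-562.2   68. ] z 67.0 F [-0.6  0.6  4.2] gap 61.3 gf 45.8
t 9.00 mach [-562.    66.4] z 198.6 F [-0.3 -0.3 -3.2] gap 61.3 gf 45.0
t 10.25 mach [-242.7    1.1] z 199.7 F [ 0.9  1.2 -3.7] gap 61.6 gf 44.9
t 11.28 mach [-239.7    0.9] z 76.0 F [-0.7 -0.3 -3.3] gap 61.8 gf 44.9
```

View pics/carry.png

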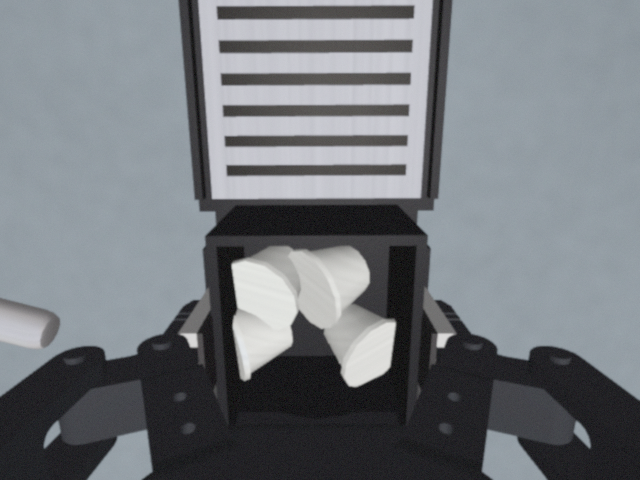

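The tray hangs straight in the hand, with the bin's near rim at row 237 and columns 207–427. I'll set it down, nose it into the lane with the bin grip, and look from the top camera too.

Run:
```python
from h import *
C=json.load(open("pics/carry.json")); 
for uv in((207,237),(427,237)):
    d=at(C,uv,91.5)[:2]-MO; a=np.radians(MY); print("rim",np.cos(a)*d[0]+np.sin(a)*d[1],-np.sin(a)*d[0]+np.cos(a)*d[1])
print(bot.line_to(mach(-240,-.9,50),max_speed=25,force_limit=3)); st()
z=monitor.sense()["ee_pos"][2]
print(bot.line_to(mach(-205,-.9,z),max_speed=30,force_limit=8)); st()
print(bot.line_to(mach(-174,-.9,z),max_speed=25,force_limit=8)); st()
cal=viewer.get_calibration("top"); im=viewer.snapshot("top"); 
save("top_lane",cv2.resize(im[180:300,330:490],None,fx=4,fy=4,interpolation=2))
```

```text
rim -274.07509214318605 -28.39275456863796
rim -274.08925052199294 32.443333623610734
True
t 12.04 mach [-240.1   -0.9] z 54.9 F [-0.2  0.7  4.7] gap 61.4 gf 45.8
True
t 12.43 mach [-239.6   -0.9] z 54.9 F [-0.6 -0.2  3.7] gap 61.2 gf 45.9
True
t 13.05 mach [-239.2   -0.9] z 55.1 F [-0.6  0.2  3.6] gap 61.6 gf 45.8
```

View pics/top_lane.png

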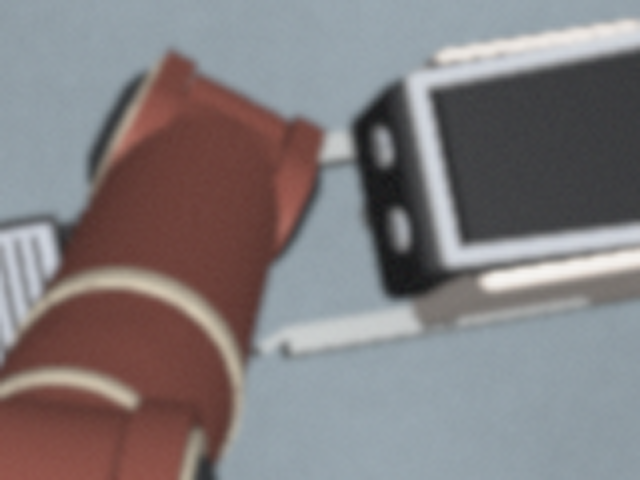

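Set down on the counter at origin x ≈ -240, well in line with the lane. The stops were only sliding friction and start-up, so I'll ease the downforce and go on.

Run:
```python
from h import *
bot.line_to(mach(-239,-.9,55.6),max_speed=10); st()
for x in(-225,-210,-195,-182,-174):
    r=bot.line_to(mach(x,-.9,55.6),max_speed=25,force_limit=12); print(r); st()
    if r: break
```

```text
t 13.35 mach [-239.1   -1.2] z 55.2 F [-0.2 -0.4  0.1] gap 61.2 gf 45.4
False
t 14.06 mach [-224.9   -1.2] z 55.4 F [-0.9  0.7 -3.2] gap 61.5 gf 45.0
False
t 14.81 mach [-210.2   -0.9] z 55.5 F [ 0.4  0.  -3.6] gap 61.2 gf 45.0
False
t 15.56 mach [-195.2   -0.9] z 55.5 F [-0.2  0.1 -4. ] gap 61.5 gf 45.0
False
t 16.23 mach [-182.1   -1. ] z 55.5 F [ 0.   0.1 -2.2] gap 61.3 gf 45.0
False
t 16.69 mach [-173.8   -1. ] z 55.6 F [-0.2  0.9 -3. ] gap 61.3 gf 45.0
```

```bash
python3 - <<'E'
from h import *
bot.let_go(); st()
bot.line_to(mach(-174,-.9,150)); bot.line_to(mach(-290,-.9,150))
shot("prepull")
X=-174-156
bot.line_to(mach(X,-.9,120)); print(bot.line_to(mach(X,-.9,28),max_speed=100,force_limit=10)); st()
bot.grab(40); st()
shot("pull")
E
python3 - <<'E'
import cv2,numpy as np
o=np.hstack([cv2.resize(cv2.imread(f"pics/{n}.png"),(400,300)) for n in("prepull","pull")]); cv2.imwrite("pics/pp.png",o)
E
```

```text
t 17.06 mach [-174.    -0.6] z 55.9 F [-0.2 -0.2  0.2] gap 85.3 gf 0.0
False
t 20.37 mach [-329.8   -0.4] z 28.5 F [ 0.6 -0.3  1.2] gap 85.6 gf 0.0
t 21.02 mach [-330.   -1.] z 28.2 F [-0.7 -0.3  2.6] gap 13.6 gf 41.2
```

View pics/pp.png

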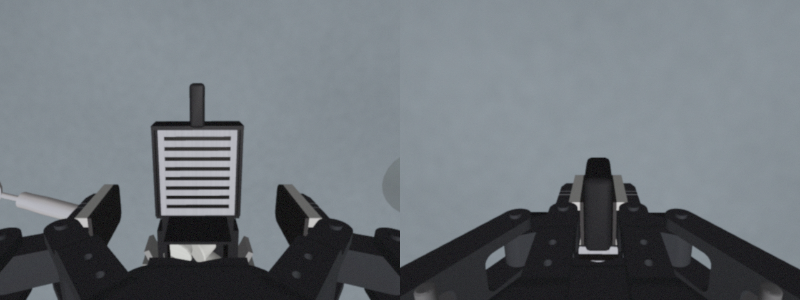

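```bash
cat >> h.py <<'E'
def push(x0,x1,step,v,lim,y=-.9,z=28.4,stop=99):
    a=np.radians(MY); u=np.array([np.cos(a),np.sin(a)]); x=x0
    while x<x1-1e-6:
        x=min(x+step,x1); r=bot.line_to(mach(x,y,z),max_speed=v,force_limit=lim)
        s=monitor.sense(); f=-np.array(s["contact_force"][:2])@u; p=(np.array(s["ee_pos"][:2])-MO)@u
        print("%.0f:%.1f(%.1f)%s"%(x,p,f,"!" if r else ""),end=" ")
        if r or f>stop: break
    st(); return x
E
python3 - <<'E'
from h import *
push(-330,-285,15,30,12)
push(-285,-230,3,15,14)
E
```

```text
-315:-313.6(-1.0) -300:-299.1(-0.6) -285:-284.3(-0.8) t 23.02 mach [-284.3   -0.9] z 28.4 F [ 0.3 -0.8 -2.8] gap 13.3 gf 40.5
-282:-282.0(1.3) -279:-278.5(0.7) -276:-275.5(-0.4) -273:-272.6(-0.9) -270:-269.6(0.5) -267:-266.6(0.3) -264:-263.6(-0.2) -261:-260.6(0.3) -258:-257.6(-0.3) -255:-254.6(-0.4) -252:-251.7(-0.4) -249:-249.2(2.7) -246:-246.1(3.0) -243:-243.3(4.4) -240:-240.4(3.9) -237:-237.6(5.3) -234:-233.9(3.5) -231:-230.2(3.2) -230:-229.8(3.9) t 29.57 mach [-229.8   -1. ] z 28.4 F [-1.2  3.8 -1.5] gap 13.5 gf 40.6
```

Catch contact began near TCP x -251, so home should be near -191.

Run:
```python
from h import *
push(-230,-198,4,18,14,z=28.2)
push(-198,-180,1.5,10,9,z=28.2,stop=13)
```

```text
-226:-225.7(3.2) -222:-221.8(2.8) -218:-217.9(3.3) -214:-213.9(3.0) -210:-210.0(3.8) -206:-206.0(3.8) -202:-202.0(4.1) -198:-196.5(1.7) t 32.57 mach [-196.5   -0.9] z 28.3 F [-0.4  1.7 -0.3] gap 13.4 gf 40.8
-196:-195.3(0.8) -195:-194.6(0.3) -194:-193.5(1.9) -192:-193.1(4.6) -190:-193.0(6.9) -189:-193.0(10.0) -188:-193.0(11.2) -186:-193.0(13.6) t 34.97 mach [-193.    -0.9] z 28.2 F [-5.6 12.8  7.7] gap 13.5 gf 42.3
```

Force dropped at about -197 (the catches snapped in), then built up against a hard stop at -193, so it is home. I'll relax, release and back off.

Run:
```python
from h import *
bot.line_to(mach(-193.2,-.9,28.4),max_speed=10); st()
bot.let_go(); st()
bot.line_to(mach(-200,-.9,110),max_speed=100); bot.line_to(mach(-255,-.9,230)); st()
cal,im=shot("final");
```

```text
t 35.83 mach [-193.    -0.8] z 28.2 F [-1.7  2.2 -0.3] gap 13.4 gf 40.8
t 36.52 mach [-193.1   -0.9] z 28.4 F [-0.  -0.6 -0.3] gap 85.3 gf 0.0
t 38.52 mach [-254.8   -1.6] z 229.2 F [ 0.7 -1.   0.8] gap 85.5 gf 0.0
```

View pics/final.png

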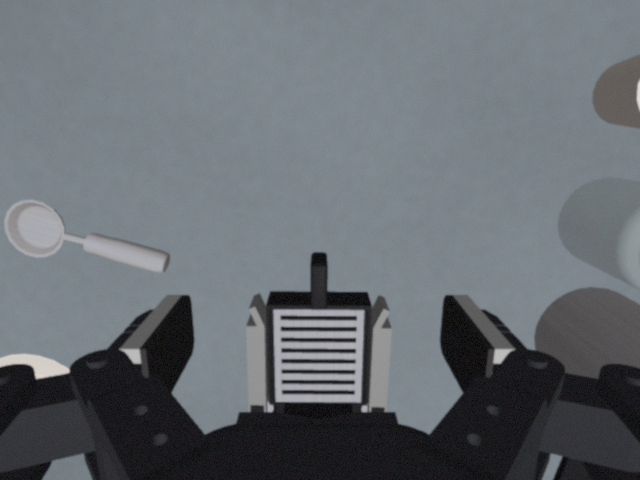

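The tray sits straight and centred between the runners: its grate is at (318,352) and its pull at (318,278), with gaps that look equal. The spoon and the other things are untouched, so I'm handing in.

```bash
python3 -c "
from h import *
print(finish_job())"
```

```text
the job is handed in; nothing more can be done
None
```

I slid the tray home into the coffee machine and released it, then handed the job in at about 39 s. The catches were felt to snap in, the push peaked at about 14 N, and nothing else was seen to move; the verdict was not reported back.

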